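# Load and activate a cement capsule, holding the lever at its stop

## Task

Lay the capsule with the blue plunger in the cradle of the capsule activator, nozzle between the front pair of pins and plunger between the rear pair, and let go of it. Then pull the activator's spring lever forward all the way to its stop, so that it pushes the capsule's plunger in, and keep holding it there: the program finishes while the robot is still holding the lever at its stop. Leave the yellow capsule and the bottles, jar, tins and spatula where they are.

Things in the scene. Friction and masses are not known exactly. Their poses are not given: they have to be found in the camera images.
- cap_blue_mid (a point): Blue cement capsule, loose on the tray: centre of its barrel. Barrel 34 long (its x), 16 wide, 16 high, white with a blue band, lying on a flat side. A thin white nozzle (diameter 6) stands out 16 from its front (-x) end, a blue plunger (diameter 9) 12 from its rear (+x) end, both on the barrel's axis. Pick from above across the 16 mm width. About 32 g.
- cap_blue_plunger (a joint): How far the blue capsule's plunger has been pushed into the barrel: 0 = out, as supplied; 0.007 m = right in. It takes about 5 N to push and stays where it is left.
- cap_yellow_mid (a point): The other capsule, the same but with a yellow band and plunger: centre of its barrel. It lies on the same tray, 80 or more from the blue one. To be left alone.
- tray: Flat steel tray, 183 (x) by 284 (y), rim 15 high, lined light blue; fixed. Origin: centre of its underside; the floor that the capsules lie on is 3 above it.
- cradle (a point): Cradle of the capsule activator: where the centre of a loaded capsule's barrel belongs, 60 above the counter. Axes: x from the front (-x, the nozzle's end) to the lever (+x), z up. The barrel rests on a pedestal 34 long and 12 wide, so that fingers can straddle it; its top is 8 below this point and 22 above the housing around it. Loaded from above: at rest the lever leans back clear of it.
- activator: Capsule activator, white bench device fixed to the counter; origin under the cradle point, axes as the cradle's. Base 175 by 84, housing up to 38 high. Two pairs of upright round-topped pins, diameter 10, tops 66 above the counter, stand 25 in front of and 25 behind the cradle point: the nozzle fits between the front pair (clear gap 9), the plunger between the rear pair (gap 12), the barrel between the pairs with 3 to spare each way.
- lever_grip (a point): Centre of the blue grip bar on top of the lever: diameter 16, 70 long, parallel to the cradle's y, 150 from the hinge; it moves with the lever. At rest it is 127 behind (+x of) and 71 above the cradle point, at the stop 30 behind and 106 above. Pull it from behind or grip it from above; 50 mm behind it are clear. The arm below it is 8 by 8.
- lever_hinge (a point): Hinge axis of the lever (parallel to the cradle's y axis), 30 behind the cradle point and 44 below it. Fixed.
- lever (a joint): Lever angle: 0 = at rest, leaning back 0.70 rad from upright; grows as the grip bar is pulled forward (cradle's -x), with a hard stop at 0.70, upright. A spring pulls it back to 0 when let go: at the grip bar about 5.5 N at rest, 12.5 N at the stop, and 1.5 N more over the last 0.15 rad while its nose pushes a loaded capsule's plunger in.
- amber_bottle: Brown glass bottle with a black cap, diameter 44, 95 high. Origin: centre of its underside. To be left alone.
- white_bottle: White plastic bottle, diameter 48, 120 high. Origin: centre of its underside. To be left alone.
- jar: Low white jar with a green lid, diameter 52, 50 high. Origin: centre of its underside. To be left alone.
- tin_left: Round steel tin with a lid, diameter 75, 68 high, on the left of the counter. Origin: centre of its underside. To be left alone.
- tin_right: Round steel tin with a lid, diameter 75, 68 high, on the right of the counter. Origin: centre of its underside. To be left alone.
- spatula: Mixing spatula, about 170 long and 8 high, lying flat. Origin: its underside near the middle. To be left alone.

How it is judged:
By the outcome, as a careful person would: the job done as asked, in the order asked, and still so for the second after the job is handed in, while the arm keeps its last pose, push and grip.
It also fails if it takes over 61 s, if anything falls off the work surface, if the arm or the gripper's body presses on something with over 40 N, if the wrist force passes 120 N, or if a joint passes its speed limit or range.

## Robot

A 6-joint arm with a two-finger parallel gripper is mounted at the origin on the work surface. World frame = base frame: x ahead of the robot, y to its left, z up, the work surface at z = 0. Lengths are in m, angles in rad, forces in N, time in s.
With the tool pointing down it reaches from about 0.25 to 0.85 m from the base axis. Payload 12.5 kg.
Tool frame: the origin (TCP) lies on the centre line of the jaws, within the pads' length; the fingertips stand 22 mm ahead of it and the grasp point (between the pads) lies 3 mm ahead of it; z points along the fingers, y is the direction in which the jaws open and shut (so a half turn about z gives the same grasp; the last joint's range is limited). The gripper opens to 93 mm and grips with 3 to 60 N. Pads are 15 mm wide; open, the fingers measure 128 mm over their backs; the gripper's body (75 mm by 188 mm) begins 65 mm behind the grasp point.
Start: joints at [1.027, 0.351, 1.652, -0, 1.139, -0.085], TCP at [0.244, 0.493, 0.241] pointing down, gripper open.
Joint ranges: [-2.75, 2.75], [-0.79, 2.1], [0.01, 2.65], [-1.57, 4.71], [0.07, 3.14], [-2.87, 2.87]. Speed limits (rad/s): [2.22, 2.22, 2.79, 3.14, 3.14, 3.14].

## Interface

Orientations are given as a 3x3 rotation matrix whose columns are the frame's x, y, z axes.
In Python, from plant import telemetry, capture, camera_info, order gives the robot as it stands. The module is installed in compiled form; this text tells all that it offers.
- The arm moves only by the tool jog_arm, never from a script. Its argument "deltas" is a list of rows, each a list of 7 numbers: the shift along the tool's x, y, z in units of 40 cm (1.0 is 40 cm), then the turn, a rotation vector about the tool's x, y, z in units of pi/2 rad (1.0 is pi/2 rad), then the finger opening in mm, from 0 to 93. A call has 1 to 8 rows; each row shifts and turns the pose as measured when the row begins, along the tool's axes as they then stand; what a row does not reach is not made up. A row lasts 1/10 s, in which the tool goes at most 50 mm and 8.59 degrees, less where a joint would pass 70% of its speed; a pose out of reach is approached as far as the arm can. A call with a number of a shift or a turn outside -1 to 1 is refused whole. A call with a gripper value outside its range is refused whole. The fingers move at their own pace and stop on an object; "newtons" is the grip in N (left out, the last holds). Time passes only in rows, so rows that do not move let the fingers close. It gives the time, the measured TCP pose, the force and the opening at its end, in the units of the state.
- telemetry.get_obs(): the state, without advancing time (a new reading comes with each control period).
- capture(name): name is "scene" or "top" or "wrist"; returns the picture (384x512x3 uint8, red, green, blue); there is no depth.
- camera_info(name): a dict with "fx", "fy", "cx", "cy" (pixels), "position" and "rotation" of the camera in the world. Camera axes: x right, y down, z forward; pixel columns grow to the right and rows downward; lengths in m; the calibration is good to about 2 mm. A picture is of the moment at which its call begins: read the wrist's pose just before it. camera_info takes no time and is no camera call; for the wrist camera it gives the pose at the moment of the call.
- order.hand_in(): hands the job in, once; it reports no verdict.
The state is a dict: "time": time; "joint_positions": joint angles; "qd": joint speeds; "effort": joint torques, N m; "tcp_pos": TCP position; "orientation": TCP orientation; "force": force on the tool from outside, world axes, zero at the start; "torque": the same for the moment, N m; "opening": finger opening in m.
Only numpy, scipy, OpenCV 4.12 (cv2) and the standard library are available. Lean on these libraries where they do the work, as an engineer would, in place of code of your own. Each camera call takes 0.05 s, during which the arm holds its last target. There are 200 camera calls.

## Working session

There is one attempt and no reset: what is moved stays moved. The work goes in short steps, Python scripts to look and compute and a tool call to move; the robot and the scene stay as the last step left them, time stands still between calls to the robot, and variables do not carry over. Pictures are saved under pics/ and viewed, about 8 in all and at most 12, crops included, and the job is handed in when it is done.

Besides the shell and the picture viewer there is one more tool, called after "Call:" as a command line: name --pt "numbers of a row" for each row, then --argument value for the rest. jog_arm: Moves the arm, as the interface text tells. Its arguments: {"type":"object","properties":{"deltas":{"type":"array"},"newtons":{"type":"number"}},"required":["deltas"]}

```bash
mkdir -p pics
cat > h.py <<'E'
import numpy as np, cv2
from plant import telemetry, capture, camera_info, order
def grab(n,f):
    i=camera_info(n); im=capture(n); cv2.imwrite('pics/'+f,cv2.cvtColor(im,cv2.COLOR_RGB2BGR)); return im,i
def ray(i,u,v):
    d=np.array(i['rotation'])@[(u-i['cx'])/i['fx'],(v-i['cy'])/i['fy'],1]; return np.array(i['position']),d
def onz(i,u,v,z):
    p,d=ray(i,u,v); return p+d*(z-p[2])/d[2]
def proj(i,P):
    c=np.array(i['rotation']).T@(np.array(P)-np.array(i['position'])); return c[0]/c[2]*i['fx']+i['cx'],c[1]/c[2]*i['fy']+i['cy']
E
python3 - <<'E'
from h import *
np.set_printoptions(precision=4,suppress=True)
for n in('top','scene'):
    im,i=grab(n,n+'0.png'); print(n,i)
print(telemetry.get_obs())
E
```

```text
top {'fx': 473.6921837107944, 'fy': 473.6921837107944, 'cx': 257.0773671780003, 'cy': 191.08613649555633, 'position': array([ 0.4508, -0.0022,  1.7333]), 'rotation': array([[-0.0241, -0.9956,  0.09  ],
       [-0.9996,  0.0251,  0.0096],
       [-0.0118, -0.0897, -0.9959]])}
scene {'fx': 349.079433467236, 'fy': 349.079433467236, 'cx': 255.40172062668378, 'cy': 196.13419834787462, 'position': array([ 1.0235, -0.5662,  0.7518]), 'rotation': array([[ 0.7933,  0.3992, -0.4597],
       [ 0.6088, -0.5277,  0.5924],
       [-0.0061, -0.7498, -0.6616]])}
{'time': 0.1, 'joint_positions': array([ 1.0274,  0.3512,  1.6524, -0.    ,  1.1391, -0.0846]), 'qd': array([-0.0008, -0.0009, -0.0013,  0.0005,  0.0015, -0.001 ]), 'effort': array([  0.0009, -49.8035, -28.571 ,   0.0701,   0.0238,  -0.    ]), 'tcp_pos': array([0.2434, 0.4929, 0.2402]), 'orientation': array([[-0.8966,  0.4429, -0.0005],
       [ 0.4429,  0.8966, -0.0009],
       [ 0.0001, -0.001 , -1.    ]]), 'force': array([ 0.0761, -0.621 , -0.6946]), 'torque': array([ 0.0127, -0.0706,  0.0245]), 'opening': 0.09314190846694721}
```

View pics/top0.png

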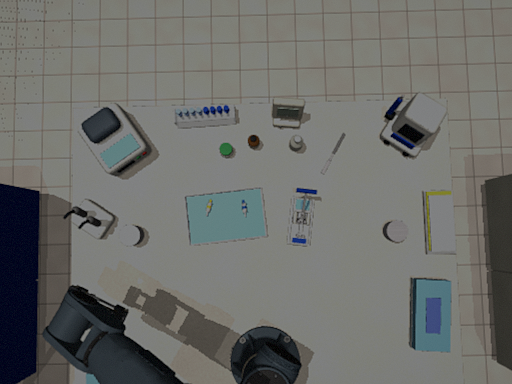

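View pics/scene0.png

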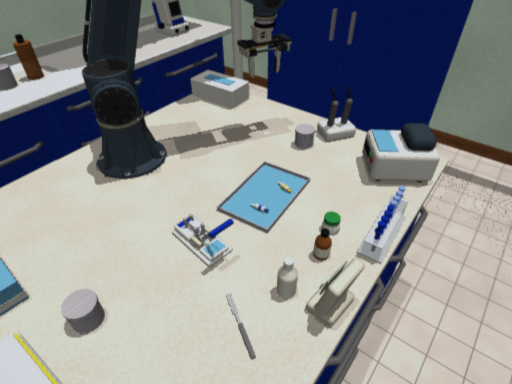

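The top view shows the tray at (227,216), the blue capsule at about (244,208), the yellow one at about (209,207), and the activator at about (301,216) with the grip bar at the top (306,190). The scene view agrees with this. Next I'll measure these and enlarge the region.

Run:
```python
from h import *
np.set_printoptions(precision=4,suppress=True)
i=camera_info('top'); im=cv2.imread('pics/top0.png')
hsv=cv2.cvtColor(im,cv2.COLOR_BGR2HSV)
for nm,lo,hi in(('blue',(110,130,60),(125,255,255)),('yel',(20,90,80),(35,255,255))):
    m=cv2.inRange(hsv,lo,hi); m[:, :180]=0; m[:,340:]=0; m[:170]=0; m[260:]=0
    n,l,s,c=cv2.connectedComponentsWithStats(m)
    for k in range(1,n):
        if s[k,4]>2: print(nm,s[k],c[k],onz(i,*c[k],.011),onz(i,*c[k],.131))
cv2.imwrite('pics/crop0.png',cv2.resize(im[175:260,180:330],None,fx=5,fy=5,interpolation=cv2.INTER_CUBIC))
```

```text
blue [297 188  20   6  69] [306.4493 190.6232] [ 0.6036 -0.1656  0.011 ] [ 0.5929 -0.1542  0.131 ]
blue [292 238  14   5  54] [298.8333 240.1667] [ 0.4246 -0.1321  0.011 ] [ 0.4264 -0.1231  0.131 ]
yel [209 200   3   2   5] [210.2 200.6] [0.5759 0.1862 0.011 ] [0.5672 0.1731 0.131 ]
yel [207 206   4   2   8] [208.5 206.5] [0.5545 0.1928 0.011 ] [0.5473 0.1792 0.131 ]
```

View pics/crop0.png

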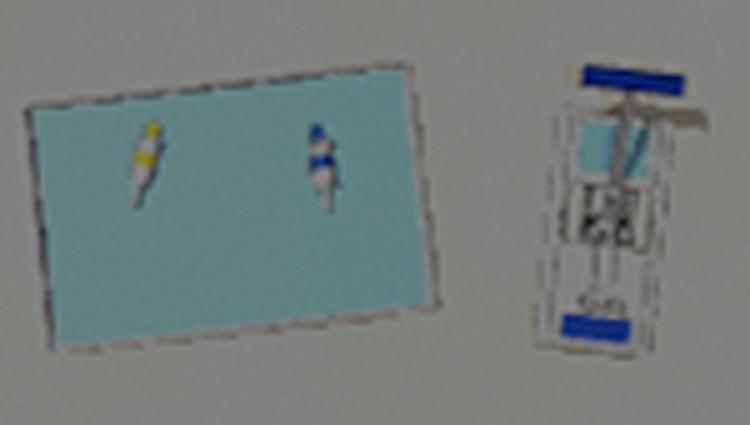

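```bash
cat >> h.py <<'E'
from scipy.spatial.transform import Rotation as Rn
def Rdown(a):  # tool down, tool -x axis along heading a (world), y left of it
    return np.array([[-np.cos(a),-np.sin(a),0],[-np.sin(a),np.cos(a),0],[0,0,-1.]])
def plan(p,R,op,vmax=.045,wmax=7.):
    """rows from measured pose to (p,R), in tool axes and units"""
    o=telemetry.get_obs(); p0=o['tcp_pos']; R0=o['orientation']; p=np.array(p)
    w=Rn.from_matrix(R0.T@R).as_rotvec()
    n=max(1,int(np.ceil(max(np.linalg.norm(p-p0)/vmax,np.degrees(np.linalg.norm(w))/wmax))))
    d=(p-p0)/n; print('from',p0.round(4),'n',n,'total',(p-p0).round(4),np.degrees(w).round(2))
    for k in range(n):
        Rk=R0@Rn.from_rotvec(w*k/n).as_matrix()
        print([*(Rk.T@d/.4).round(4),*(w/n/(np.pi/2)).round(4),op])
E
python3 - <<'E'
from h import *
np.set_printoptions(precision=4,suppress=True)
i=camera_info('top')
for u,v in((317,130),(320,160),(329,210)): print(onz(i,180+u/5,175+v/5,.011))
w=camera_info('wrist');o=telemetry.get_obs();print(w['fx'],o['orientation'].T@(w['position']-o['tcp_pos']),o['orientation'].T@w['rotation'])
plan([.49,-.02,.30],Rdown(0),93)
E
```

```text
[0.5714 0.0651 0.011 ]
[0.5495 0.0634 0.011 ]
[0.5129 0.0577 0.011 ]
279.2792457233206 [ 0.0818 -0.0001 -0.1445] [[-0.0001 -0.9567 -0.291 ]
 [ 1.      0.0001 -0.0006]
 [ 0.0006 -0.291   0.9567]]
from [0.2434 0.4929 0.2402] n 13 total [ 0.2466 -0.5129  0.0598] [ -0.06  -0.02 -26.29]
[np.float64(-0.0862), np.float64(-0.0674), np.float64(-0.0114), np.float64(-0.0), np.float64(-0.0), np.float64(-0.0225), 93]
[np.float64(-0.0838), np.float64(-0.0704), np.float64(-0.0114), np.float64(-0.0), np.float64(-0.0), np.float64(-0.0225), 93]
[np.float64(-0.0812), np.float64(-0.0734), np.float64(-0.0115), np.float64(-0.0), np.float64(-0.0), np.float64(-0.0225), 93]
[np.float64(-0.0786), np.float64(-0.0762), np.float64(-0.0115), np.float64(-0.0), np.float64(-0.0), np.float64(-0.0225), 93]
[np.float64(-0.0759), np.float64(-0.0789), np.float64(-0.0115), np.float64(-0.0), np.float64(-0.0), np.float64(-0.0225), 93]
[np.float64(-0.073), np.float64(-0.0815), np.float64(-0.0115), np.float64(-0.0), np.float64(-0.0), np.float64(-0.0225), 93]
[np.float64(-0.0701), np.float64(-0.084), np.float64(-0.0115), np.float64(-0.0), np.float64(-0.0), np.float64(-0.0225), 93]
[np.float64(-0.0671), np.float64(-0.0865), np.float64(-0.0115), np.float64(-0.0), np.float64(-0.0), np.float64(-0.0225), 93]
[np.float64(-0.064), np.float64(-0.0888), np.float64(-0.0115), np.float64(-0.0), np.float64(-0.0), np.float64(-0.0225), 93]
[np.float64(-0.0608), np.float64(-0.091), np.float64(-0.0115), np.float64(-0.0), np.float64(-0.0), np.float64(-0.0225), 93]
[np.float64(-0.0576), np.float64(-0.0931), np.float64(-0.0115), np.float64(-0.0), np.float64(-0.0), np.float64(-0.0225), 93]
[np.float64(-0.0543), np.float64(-0.095), np.float64(-0.0115), np.float64(-0.0), np.float64(-0.0), np.float64(-0.0225), 93]
[np.float64(-0.0509), np.float64(-0.0969), np.float64(-0.0115), np.float64(-0.0), np.float64(-0.0), np.float64(-0.0225), 93]
```

Call:
jog_arm --pt "-0.086 -0.067 -0.011 0 0 -0.0225 93" --pt "-0.084 -0.07 -0.011 0 0 -0.0225 93" --pt "-0.081 -0.073 -0.011 0 0 -0.0225 93" --pt "-0.079 -0.076 -0.011 0 0 -0.0225 93" --pt "-0.076 -0.079 -0.011 0 0 -0.0225 93" --pt "-0.073 -0.082 -0.011 0 0 -0.0225 93" --pt "-0.07 -0.084 -0.011 0 0 -0.0225 93" --pt "-0.067 -0.086 -0.011 0 0 -0.0225 93"

```text
time: 0.9
tcp_pos: [0.3988, 0.17, 0.2743]
orientation: [[-0.988, 0.157, -0.003], [0.157, 0.988, -0.003], [0.003, -0.004, -1.0]]
force: [0.7, 0.6, 0.2]
opening: 0.093
```

Call:
jog_arm --pt "-0.064 -0.089 -0.011 0 0 -0.0225 93" --pt "-0.061 -0.091 -0.011 0 0 -0.0225 93" --pt "-0.058 -0.093 -0.011 0 0 -0.0225 93" --pt "-0.054 -0.095 -0.011 0 0 -0.0225 93" --pt "-0.051 -0.097 -0.011 0 0 -0.0225 93" --pt "0 0 0 0 0 0 93" --pt "0 0 0 0 0 0 93"

```text
time: 1.6
tcp_pos: [0.5014, -0.0389, 0.2967]
orientation: [[-1.0, -0.022, -0.004], [-0.022, 1.0, -0.003], [0.004, -0.003, -1.0]]
force: [-0.1, 0.9, -1.0]
opening: 0.0926
```

Run:
```python
from h import *
np.set_printoptions(precision=4,suppress=True)
o=telemetry.get_obs();print(o['tcp_pos'],o['orientation'],o['time'])
im,i=grab('wrist','w1.png'); np.save('w1.npy',np.r_[[i['fx'],i['cx'],i['cy']],i['position'],np.ravel(i['rotation'])])
b=cv2.imread('pics/w1.png'); hsv=cv2.cvtColor(b,cv2.COLOR_BGR2HSV)
m=cv2.inRange(hsv,(110,130,50),(125,255,255))
n,l,s,c=cv2.connectedComponentsWithStats(m)
for k in range(1,n):
    if s[k,4]>5: print(s[k],c[k],onz(i,*c[k],.011),onz(i,*c[k],.131))
cv2.imwrite('pics/w1b.png',cv2.resize(b,(800,600),interpolation=cv2.INTER_CUBIC))
```

```text
[ 0.5014 -0.0389  0.2967] [[-0.9997 -0.022  -0.0044]
 [-0.022   0.9998 -0.0033]
 [ 0.0045 -0.0032 -1.    ]] 1.6
[177 105  36  18 456] [194.7632 113.5768] [ 0.4246 -0.1357  0.011 ] [ 0.4234 -0.109   0.131 ]
[317 196  10   6  51] [321.7647 198.3333] [0.5515 0.0635 0.011 ] [0.5149 0.0347 0.131 ]
[320 209   5   5  23] [322.1739 210.8696] [0.5729 0.0661 0.011 ] [0.5303 0.0365 0.131 ]
[134 246  14  12 103] [139.5049 250.5631] [ 0.6522 -0.2402  0.011 ] [ 0.5875 -0.1844  0.131 ]
[182 253  11  12  95] [187.8211 259.0842] [ 0.6666 -0.1582  0.011 ] [ 0.5979 -0.1252  0.131 ]
```

View pics/w1b.png

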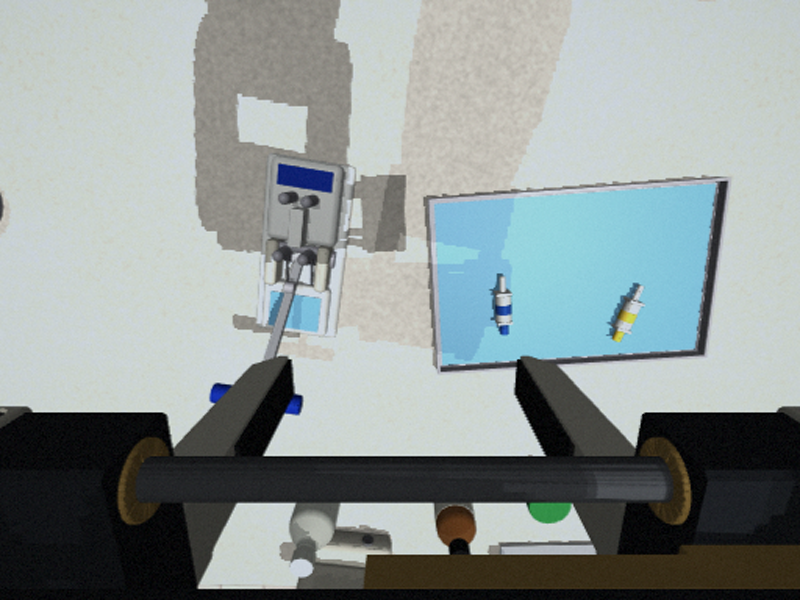

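The wrist view shows the blue capsule at (503,305), with its nozzle toward the robot. The activator's front pins are at about (288,198) and (309,201), and its rear pins at about (281,255) and (306,258). I'll take a closer look at the cradle.

Run:
```python
from h import *
np.set_printoptions(precision=4,suppress=True)
a=np.load('w1.npy'); i=dict(fx=a[0],fy=a[0],cx=a[1],cy=a[2],position=a[3:6],rotation=a[6:].reshape(3,3))
P=[onz(i,u/1.5625,v/1.5625,.064) for u,v in((288,198),(309,201),(281,255),(306,258))]
print(np.array(P)); f=(P[0]+P[1])/2; r=(P[2]+P[3])/2; c=(f+r)/2; d=r-f; a=np.arctan2(d[1],d[0]); print(c,d,np.degrees(a))
for n,u,v in(('noz',502,276),('yel',627,317)): print(n,onz(i,u/1.5625,v/1.5625,.011))
plan([c[0]-.085,c[1],.19],Rdown(a),93)
```

```text
[[ 0.441  -0.1384  0.064 ]
 [ 0.4431 -0.1208  0.064 ]
 [ 0.4896 -0.1471  0.064 ]
 [ 0.4918 -0.1254  0.064 ]]
[ 0.4664 -0.1329  0.064 ] [ 0.0487 -0.0067  0.    ] -7.793565964583103
noz [0.5157 0.0597 0.011 ]
yel [0.5562 0.1928 0.011 ]
from [ 0.5013 -0.0386  0.2968] n 5 total [-0.12   -0.0943 -0.1068] [-0.21 -0.23  9.1 ]
[np.float64(0.0608), np.float64(-0.0456), np.float64(0.0538), np.float64(-0.0005), np.float64(-0.0005), np.float64(0.0202), 93]
[np.float64(0.0594), np.float64(-0.0475), np.float64(0.0537), np.float64(-0.0005), np.float64(-0.0005), np.float64(0.0202), 93]
[np.float64(0.0579), np.float64(-0.0494), np.float64(0.0537), np.float64(-0.0005), np.float64(-0.0005), np.float64(0.0202), 93]
[np.float64(0.0563), np.float64(-0.0513), np.float64(0.0536), np.float64(-0.0005), np.float64(-0.0005), np.float64(0.0202), 93]
[np.float64(0.0547), np.float64(-0.0531), np.float64(0.0535), np.float64(-0.0005), np.float64(-0.0005), np.float64(0.0202), 93]
```

Call:
jog_arm --pt "0.061 -0.046 0.054 0 0 0.02 93" --pt "0.059 -0.0475 0.054 0 0 0.02 93" --pt "0.058 -0.049 0.054 0 0 0.02 93" --pt "0.056 -0.051 0.054 0 0 0.02 93" --pt "0.055 -0.053 0.053 0 0 0.02 93" --pt "0 0 0 0 0 0 93" --pt "0 0 0 0 0 0 93"

```text
time: 2.35
tcp_pos: [0.3757, -0.1279, 0.1862]
orientation: [[-0.991, 0.131, -0.003], [0.131, 0.991, -0.002], [0.003, -0.002, -1.0]]
force: [0.3, -0.3, 0.4]
opening: 0.0932
```

Run:
```python
from h import *
np.set_printoptions(precision=4,suppress=True)
o=telemetry.get_obs();print(o['tcp_pos'],o['orientation'],o['time'])
im,i=grab('wrist','w2.png'); np.save('w2.npy',np.r_[[i['fx'],i['cx'],i['cy']],i['position'],np.ravel(i['rotation'])])
b=cv2.imread('pics/w2.png'); print(proj(i,[.4664,-.1329,.064]))
cv2.imwrite('pics/w2b.png',cv2.resize(b[90:290,160:360],None,fx=3,fy=3,interpolation=cv2.INTER_CUBIC))
```

```text
[ 0.3757 -0.1279  0.1862] [[-0.9913  0.1314 -0.0029]
 [ 0.1314  0.9913 -0.0021]
 [ 0.0026 -0.0024 -1.    ]] 2.35
(np.float64(264.9683788600552), np.float64(275.8228288475093))
```

View pics/w2b.png

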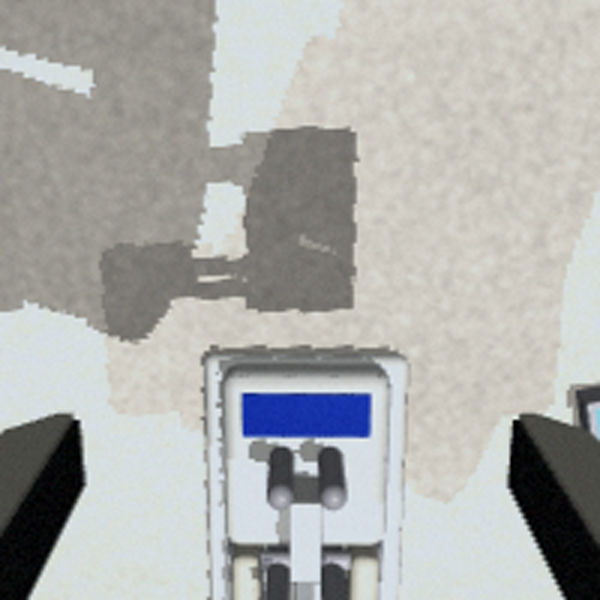

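The view is too far forward: only the front pins show, at about (281,492) and (333,492). I'll move 85 mm along the heading.

Call:
jog_arm --pt "-0.1 0 0 0 0 0 93" --pt "-0.1 0 0 0 0 0 93" --pt "-0.02 0 0 0 0 0 93" --pt "0 0 0 0 0 0 93" --pt "0 0 0 0 0 0 93"

```text
time: 2.9
tcp_pos: [0.4684, -0.1349, 0.1884]
orientation: [[-0.992, 0.124, 0.001], [0.124, 0.992, -0.003], [-0.001, -0.003, -1.0]]
force: [0.4, -0.4, -0.2]
opening: 0.0929
```

Run:
```python
from h import *
np.set_printoptions(precision=4,suppress=True)
o=telemetry.get_obs();print(o['tcp_pos'],o['orientation'],o['time'])
im,i=grab('wrist','w3.png'); np.save('w3.npy',np.r_[[i['fx'],i['cx'],i['cy']],i['position'],np.ravel(i['rotation'])])
b=cv2.imread('pics/w3.png'); print(proj(i,[.4664,-.1329,.064]))
cv2.imwrite('pics/w3b.png',cv2.resize(b[130:280,180:330],None,fx=4,fy=4,interpolation=cv2.INTER_CUBIC))
```

```text
[ 0.4684 -0.1349  0.1884] [[-0.9923  0.1235  0.0006]
 [ 0.1235  0.9923 -0.0031]
 [-0.001  -0.003  -1.    ]] 2.9
(np.float64(260.509892090219), np.float64(193.2796654909488))
```

View pics/w3b.png

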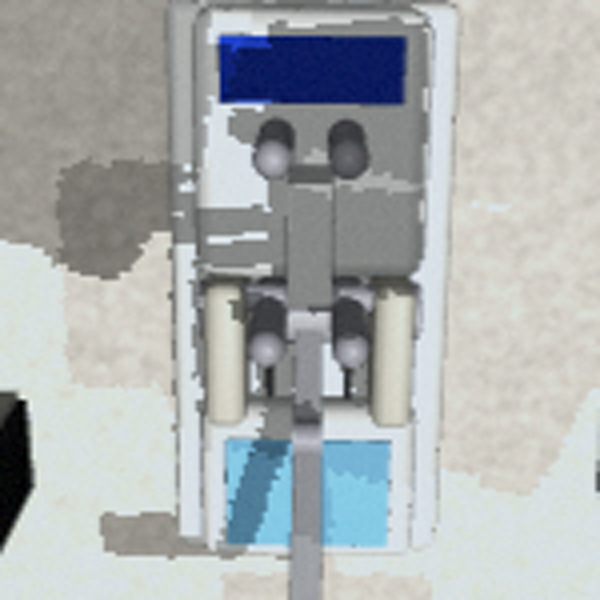

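The pin domes are clear in this view: front (273,157) and (348,157), rear (267,348) and (352,346).

Run:
```python
from h import *
np.set_printoptions(precision=4,suppress=True)
a=np.load('w3.npy'); i=dict(fx=a[0],fy=a[0],cx=a[1],cy=a[2],position=a[3:6],rotation=a[6:].reshape(3,3))
P=[onz(i,180+u/4,130+v/4,.062) for u,v in((273,157),(348,157),(267,348),(352,346))]
f=(P[0]+P[1])/2; r=(P[2]+P[3])/2; c=(f+r)/2; d=r-f; a=np.arctan2(d[1],d[0]); print(np.array(P),c,np.linalg.norm(d),np.degrees(a),np.linalg.norm(P[1]-P[0]),np.linalg.norm(P[3]-P[2]))
# base edges direction: pedestal ends etc. lever base
w=P[1]-P[0]; w2=P[3]-P[2]; print(np.degrees(np.arctan2(-w[0],w[1])),np.degrees(np.arctan2(-w2[0],w2[1])))
# capsule heading
for q in((np.array([.573,.0661])-np.array([.5157,.0597])),): print(np.degrees(np.arctan2(q[1],q[0])),np.linalg.norm(q))
plan([.5505,.0635,.11],Rdown(np.radians(6.5)),60)
```

```text
[[ 0.441  -0.142   0.062 ]
 [ 0.4433 -0.1236  0.062 ]
 [ 0.4907 -0.1503  0.062 ]
 [ 0.4929 -0.1283  0.062 ]] [ 0.467 -0.136  0.062] 0.05009814587525918 -7.444582139557223 0.018475435423381373 0.022059393912228137
-7.058066305326319 -5.5750485301568835
6.373114044247791 0.05765630928181225
from [ 0.4682 -0.135   0.1884] n 6 total [ 0.0823  0.1985 -0.0784] [ -0.18   0.03 -13.61]
[np.float64(-0.0238), np.float64(0.0864), np.float64(0.0324), np.float64(-0.0003), np.float64(0.0001), np.float64(-0.0252), 60]
[np.float64(-0.0272), np.float64(0.0854), np.float64(0.0325), np.float64(-0.0003), np.float64(0.0001), np.float64(-0.0252), 60]
[np.float64(-0.0305), np.float64(0.0842), np.float64(0.0325), np.float64(-0.0003), np.float64(0.0001), np.float64(-0.0252), 60]
[np.float64(-0.0338), np.float64(0.0829), np.float64(0.0326), np.float64(-0.0003), np.float64(0.0001), np.float64(-0.0252), 60]
[np.float64(-0.0371), np.float64(0.0815), np.float64(0.0326), np.float64(-0.0003), np.float64(0.0001), np.float64(-0.0252), 60]
[np.float64(-0.0403), np.float64(0.08), np.float64(0.0326), np.float64(-0.0003), np.float64(0.0001), np.float64(-0.0252), 60]
```

Pin spacings come out at 50.1, 18.5 and 22.1 mm, against 50, 19 and 22 expected. So the cradle is at (0.467, -0.136) with heading about -7.2°. Next I'll view the blue capsule from the same relative height.

Call:
jog_arm --pt "-0.024 0.086 0.02 0 0 -0.025 60" --pt "-0.027 0.085 0.02 0 0 -0.025 60" --pt "-0.03 0.084 0.02 0 0 -0.025 60" --pt "-0.034 0.083 0.02 0 0 -0.025 60" --pt "-0.037 0.082 0.02 0 0 -0.025 60" --pt "-0.04 0.08 0.02 0 0 -0.025 60" --pt "0 0 0 0 0 0 60" --pt "0 0 0 0 0 0 60"

```text
time: 3.75
tcp_pos: [0.5469, 0.0705, 0.1408]
orientation: [[-0.993, -0.118, 0.002], [-0.118, 0.993, -0.004], [-0.001, -0.004, -1.0]]
force: [0.4, -1.3, -0.1]
opening: 0.0601
```

Run:
```python
from h import *
np.set_printoptions(precision=4,suppress=True)
o=telemetry.get_obs();print(o['tcp_pos'],o['orientation'],o['time'],o['opening'])
im,i=grab('wrist','w4.png'); np.save('w4.npy',np.r_[[i['fx'],i['cx'],i['cy']],i['position'],np.ravel(i['rotation'])])
b=cv2.imread('pics/w4.png'); hsv=cv2.cvtColor(b,cv2.COLOR_BGR2HSV)
m=cv2.inRange(hsv,(110,130,50),(125,255,255))
n,l,s,c=cv2.connectedComponentsWithStats(m)
for k in range(1,n):
    if s[k,4]>5: print(s[k],c[k],onz(i,*c[k],.011))
print(proj(i,[.5505,.0635,.011]))
cv2.imwrite('pics/w4b.png',cv2.resize(b[130:280,180:330],None,fx=4,fy=4,interpolation=cv2.INTER_CUBIC))
```

```text
[0.5469 0.0705 0.1408] [[-0.993  -0.1184  0.0017]
 [-0.1184  0.993  -0.0043]
 [-0.0012 -0.0044 -1.    ]] 3.75 0.060067416928823926
[   0    8   62   41 1493] [29.9779 28.0817] [ 0.4211 -0.1453  0.011 ]
[245 192  15  11 129] [251.6202 196.8682] [0.551  0.0636 0.011 ]
[249 213   7   9  60] [251.9833 216.8   ] [0.5727 0.0664 0.011 ]
(np.float64(251.6062394834022), np.float64(196.41784472645975))
```

View pics/w4b.png

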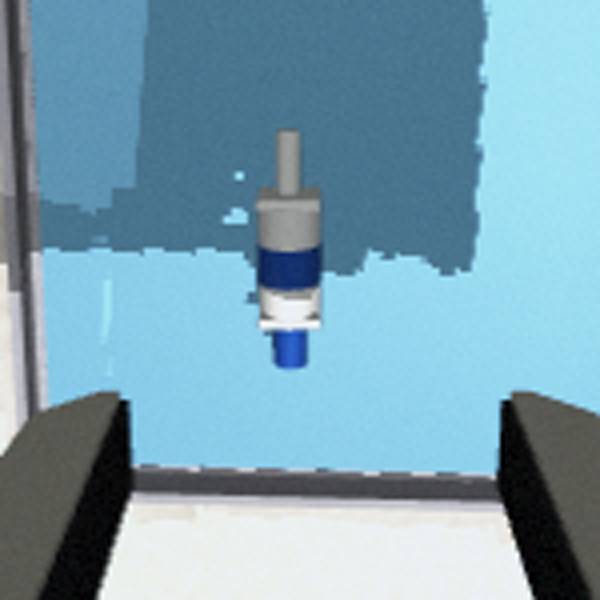

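The capsule is crisp here: nozzle tip (288,130), barrel rows 190–328, plunger tip (291,367).

Run:
```python
from h import *
np.set_printoptions(precision=4,suppress=True)
a=np.load('w4.npy'); i=dict(fx=a[0],fy=a[0],cx=a[1],cy=a[2],position=a[3:6],rotation=a[6:].reshape(3,3))
g=lambda u,v,z: onz(i,180+u/4,130+v/4,z)
n=g(288.5,130,.0125); p=g(291,367,.011); f=g(289,189,.019); r=g(290.5,326,.019)
d=(p-n)/np.linalg.norm(p-n); print('len',np.linalg.norm((p-n)[:2]),np.linalg.norm((r-f)[:2]),np.degrees(np.arctan2(d[1],d[0])))
print(n+d*.033,p-d*.029,(f+r)/2)
h=np.arctan2(d[1],d[0]); c=np.mean([(n+d*.033)[:2],(p-d*.029)[:2],((f+r)/2)[:2]],0); print(c)
plan([*c,.06],Rdown(h),40,vmax=.03)
```

```text
len 0.06346482529192549 0.03561383059399562 6.983977152280379
[0.548  0.0641 0.0117] [0.5494 0.0643 0.0117] [0.5461 0.0641 0.019 ]
[0.5478 0.0642]
from [0.5469 0.0703 0.1409] n 3 total [ 0.001  -0.0061 -0.0809] [-0.25  0.07 -0.22]
[np.float64(-0.0001), np.float64(-0.0049), np.float64(0.0674), np.float64(-0.0009), np.float64(0.0003), np.float64(-0.0008), 40]
[np.float64(-0.0002), np.float64(-0.005), np.float64(0.0674), np.float64(-0.0009), np.float64(0.0003), np.float64(-0.0008), 40]
[np.float64(-0.0002), np.float64(-0.0051), np.float64(0.0674), np.float64(-0.0009), np.float64(0.0003), np.float64(-0.0008), 40]
```

Call:
jog_arm --pt "0 -0.005 0.067 -0.001 0 -0.001 40" --pt "0 -0.005 0.067 -0.001 0 -0.001 40" --pt "0 -0.005 0.067 -0.001 0 -0.001 40" --pt "0 0 0 0 0 0 40" --pt "0 0 0 0 0 0 40"

```text
time: 4.3
tcp_pos: [0.5471, 0.0592, 0.0623]
orientation: [[-0.993, -0.116, 0.006], [-0.116, 0.993, 0.0], [-0.006, -0.0, -1.0]]
force: [-0.2, 0.4, 0.8]
opening: 0.0402
```

Run:
```python
from h import *
plan([.548,.0642,.0278],Rdown(np.radians(7)),40,vmax=.015)
```

```text
from [0.5471 0.0592 0.0623] n 3 total [ 0.0009  0.005  -0.0345] [-0.01  0.32 -0.35]
[np.float64(-0.001), np.float64(0.004), np.float64(0.0287), np.float64(-0.0), np.float64(0.0012), np.float64(-0.0013), 40]
[np.float64(-0.0011), np.float64(0.004), np.float64(0.0287), np.float64(-0.0), np.float64(0.0012), np.float64(-0.0013), 40]
[np.float64(-0.0012), np.float64(0.004), np.float64(0.0287), np.float64(-0.0), np.float64(0.0012), np.float64(-0.0013), 40]
```

Call:
jog_arm --pt "-0.003 0.011 0 0 0.003 -0.003 40" --pt "0 0 0 0 0 0 40" --pt "0 0 0.025 0 0 0 40" --pt "0 0 0.025 0 0 0 40" --pt "0 0 0.02 0 0 0 40" --pt "0 0 0 0 0 0 40" --pt "0 0 0 0 0 0 40"

```text
time: 5.0
tcp_pos: [0.5495, 0.0638, 0.0358]
orientation: [[-0.993, -0.12, 0.006], [-0.12, 0.993, -0.0], [-0.006, -0.001, -1.0]]
force: [0.2, 0.4, 0.2]
opening: 0.0399
```

Run:
```python
from h import *
plan([.548,.0642,.0278],Rdown(np.radians(7)),40,vmax=.015)
```

```text
from [0.5495 0.0638 0.0358] n 1 total [-0.0015  0.0004 -0.008 ] [-0.04  0.32 -0.11]
[np.float64(0.0036), np.float64(0.0015), np.float64(0.02), np.float64(-0.0005), np.float64(0.0035), np.float64(-0.0012), 40]
```

Call:
jog_arm --pt "0.004 0.001 0.018 0 0.003 -0.001 40" --pt "0 0 0 0 0 0 40" --pt "0 0 0 0 0 0 40"

```text
time: 5.3
tcp_pos: [0.5477, 0.064, 0.028]
orientation: [[-0.993, -0.122, 0.0], [-0.122, 0.993, -0.001], [-0.0, -0.001, -1.0]]
force: [0.2, 0.3, 0.1]
opening: 0.0398
```

Run:
```python
from h import *
plan([.548,.0642,.0278],Rdown(np.radians(7)),40,vmax=.015)
```

```text
from [0.5477 0.064  0.028 ] n 1 total [ 0.0003  0.0002 -0.0002] [-0.04  0.02 -0.01]
[np.float64(-0.0007), np.float64(0.0004), np.float64(0.0005), np.float64(-0.0005), np.float64(0.0002), np.float64(-0.0001), 40]
```

Well placed. Close, then lift.

Call:
jog_arm --pt "0 0 0 0 0 0 8" --pt "0 0 0 0 0 0 8" --pt "0 0 0 0 0 0 8" --pt "0 0 0 0 0 0 8" --pt "0 0 0 0 0 0 8" --newtons 15

```text
time: 5.8
tcp_pos: [0.548, 0.064, 0.0285]
orientation: [[-0.993, -0.122, 0.001], [-0.122, 0.993, -0.001], [-0.001, -0.001, -1.0]]
force: [0.0, 0.2, -0.2]
opening: 0.0158
```

Call:
jog_arm --pt "0 0 -0.03 0 0 0 8" --pt "0 0 -0.07 0 0 0 8" --pt "0 0 -0.09 0 0 0 8" --pt "0 0 -0.09 0 0 0 8" --pt "0 0 0 0 0 0 8" --pt "0 0 0 0 0 0 8"

```text
time: 6.4
tcp_pos: [0.5475, 0.0641, 0.1479]
orientation: [[-0.993, -0.122, 0.002], [-0.122, 0.993, -0.001], [-0.001, -0.001, -1.0]]
force: [0.0, -0.3, -1.0]
opening: 0.0156
```

Run:
```python
from h import *
plan([.467,-.136,.13],Rdown(np.radians(-7.2)),8,vmax=.035)
```

```text
from [0.5475 0.0641 0.1479] n 7 total [-0.0805 -0.2001 -0.0179] [-0.04  0.09 14.19]
[np.float64(0.0372), np.float64(-0.0674), np.float64(0.0064), np.float64(-0.0001), np.float64(0.0001), np.float64(0.0225), 8]
[np.float64(0.0348), np.float64(-0.0687), np.float64(0.0064), np.float64(-0.0001), np.float64(0.0001), np.float64(0.0225), 8]
[np.float64(0.0324), np.float64(-0.0699), np.float64(0.0064), np.float64(-0.0001), np.float64(0.0001), np.float64(0.0225), 8]
[np.float64(0.0299), np.float64(-0.071), np.float64(0.0064), np.float64(-0.0001), np.float64(0.0001), np.float64(0.0225), 8]
[np.float64(0.0274), np.float64(-0.072), np.float64(0.0064), np.float64(-0.0001), np.float64(0.0001), np.float64(0.0225), 8]
[np.float64(0.0248), np.float64(-0.0729), np.float64(0.0064), np.float64(-0.0001), np.float64(0.0001), np.float64(0.0225), 8]
[np.float64(0.0222), np.float64(-0.0738), np.float64(0.0064), np.float64(-0.0001), np.float64(0.0001), np.float64(0.0225), 8]
```

Call:
jog_arm --pt "0.037 -0.067 0 0 0 0.0225 8" --pt "0.035 -0.069 0 0 0 0.0225 8" --pt "0.032 -0.07 0 0 0 0.0225 8" --pt "0.03 -0.071 0 0 0 0.0225 8" --pt "0.027 -0.072 0 0 0 0.0225 8" --pt "0.025 -0.073 0 0 0 0.0225 8" --pt "0.022 -0.06 0 0 0 0.0225 8" --pt "0 0 0 0 0 0 8"

```text
time: 7.2
tcp_pos: [0.461, -0.1357, 0.1425]
orientation: [[-0.991, 0.133, -0.007], [0.133, 0.991, 0.002], [0.007, 0.001, -1.0]]
force: [0.9, 0.1, -0.7]
opening: 0.0157
```

Call:
jog_arm --pt "0 0 0 0 0 0 8"

```text
time: 7.3
tcp_pos: [0.4606, -0.1357, 0.1419]
orientation: [[-0.991, 0.133, -0.008], [0.133, 0.991, 0.003], [0.008, 0.001, -1.0]]
force: [-0.2, 0.4, -0.9]
opening: 0.0157
```

Run:
```python
from h import *
im,i=grab('wrist','w5.png'); np.save('w5.npy',np.r_[[i['fx'],i['cx'],i['cy']],i['position'],np.ravel(i['rotation'])])
print(telemetry.get_obs()['tcp_pos'],proj(i,telemetry.get_obs()['tcp_pos']))
b=cv2.imread('pics/w5.png')
cv2.imwrite('pics/w5b.png',cv2.resize(b[130:300,160:350],None,fx=3.5,fy=3.5,interpolation=cv2.INTER_CUBIC))
plan([.467,-.136,.12],Rdown(np.radians(-7.2)),8,vmax=.035)
```

```text
[ 0.46069138 -0.13547119  0.14188778] (np.float64(258.6336773125493), np.float64(257.9879939234567))
from [ 0.4607 -0.1355  0.1419] n 1 total [ 0.0063 -0.0005 -0.0219] [ 0.08 -0.48 -0.43]
[np.float64(-0.0163), np.float64(0.0007), np.float64(0.0546), np.float64(0.0009), np.float64(-0.0054), np.float64(-0.0047), 8]
```

View pics/w5b.png

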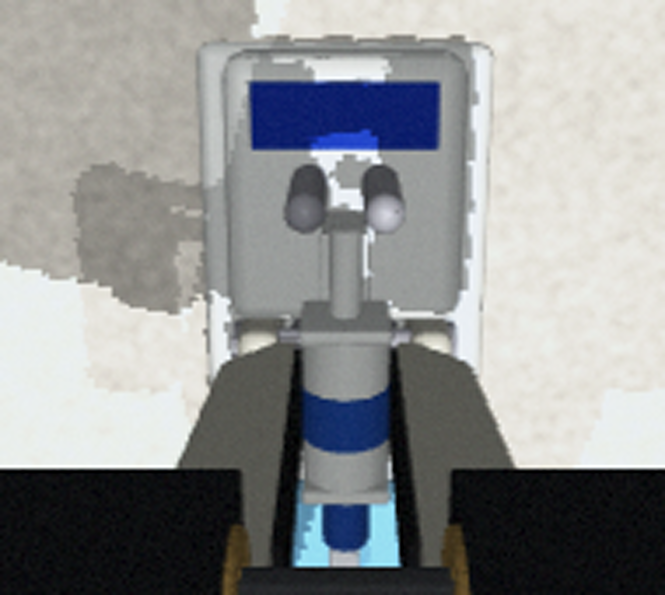

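The capsule sits straight between the jaws: nozzle tip (346,210), plunger end (346,550), front pins at (306,212) and (384,212). I'll compute its offset in the grip.

Run:
```python
from h import *
np.set_printoptions(precision=4,suppress=True)
a=np.load('w5.npy'); i=dict(fx=a[0],fy=a[0],cx=a[1],cy=a[2],position=a[3:6],rotation=a[6:].reshape(3,3))
o=telemetry.get_obs(); R=o['orientation'];t=o['tcp_pos']
g=lambda u,v,z: onz(i,160+u/3.5,130+v/3.5,z)
zc=t[2]-.0165
n=g(346,211,zc+.0015);p=g(347,549,zc);f=g(345,303,zc+.008);r=g(346,487,zc+.008)
print(np.linalg.norm(p-n),np.linalg.norm(f-r))
for q in(n,p,f,r): print(R.T@(q-t)*1000)
print((g(306,212,.062)+g(384,212,.062))/2, np.array([.467,-.136])-.025*np.array([np.cos(-.126),np.sin(-.126)]))
```

```text
0.06731413841321297 0.03486986560432521
[36.4791  0.1553 15.3092]
[-30.8284   0.3337  16.2404]
[22.3303 -0.0231  8.6891]
[-12.5379   0.1371   8.3945]
[ 0.4423 -0.1329  0.062 ] [ 0.4422 -0.1329]
```

Run:
```python
from h import *
np.set_printoptions(precision=4,suppress=True)
a=np.load('w5.npy'); i=dict(fx=a[0],fy=a[0],cx=a[1],cy=a[2],position=a[3:6],rotation=a[6:].reshape(3,3))
o=telemetry.get_obs(); R=o['orientation'];t=o['tcp_pos']
g=lambda u,v,z: onz(i,160+u/3.5,130+v/3.5,z)
zc=t[2]-.0165
for q in(g(345,303,zc-.008),g(346,502,zc+.008),g(346,211,zc-.003),g(347,549,zc+.003)): print(R.T@(q-t)*1000)
# predicted rows for offset s (tool x of barrel centre)
for s in (-.002,0,.002,.004):
    P=lambda x,z:(proj(i,t+R@[s+x,0,.0165-z])[1]-130)*3.5
    print(s,[round(P(*k)) for k in((.033,0),(.033,-.003),(.017,-.008),(.017,.008),(-.017,.008),(-.029,.0045),(-.029,0))])
```

```text
[16.1326 -0.0228 24.6373]
[-15.5664   0.1365   8.3689]
[35.2042  0.1604 19.7986]
[-28.7373   0.327   13.2579]
-0.002 [240, 234, 309, 344, 518, 564, 549]
0 [229, 224, 299, 333, 509, 554, 540]
0.002 [217, 213, 289, 322, 499, 545, 531]
0.004 [206, 202, 278, 311, 489, 536, 522]
```

Call:
jog_arm --pt "-0.018 0 0.04 0.001 -0.005 -0.004 8" --pt "0 0 0.04 0 0 0 8" --pt "0 0 0 0 0 0 8" --pt "0 0 0 0 0 0 8"

```text
time: 7.75
tcp_pos: [0.4692, -0.1333, 0.1087]
orientation: [[-0.993, 0.121, -0.001], [0.121, 0.993, 0.0], [0.001, 0.0, -1.0]]
force: [0.5, -0.6, -1.3]
opening: 0.016
```

Run:
```python
from h import *
plan([.4678,-.1361,.1],Rdown(np.radians(-7.2)),8,vmax=.035)
```

```text
from [ 0.4692 -0.1333  0.1087] n 1 total [-0.0014 -0.0028 -0.0087] [ 0.01 -0.04  0.26]
[np.float64(0.0027), np.float64(-0.0075), np.float64(0.0217), np.float64(0.0001), np.float64(-0.0004), np.float64(0.0029), 8]
```

Call:
jog_arm --pt "0.003 -0.0075 0.015 0 0 0.003 8" --pt "0 0 0 0 0 0 8" --pt "0 0 0 0 0 0 8"

```text
time: 8.05
tcp_pos: [0.4683, -0.1357, 0.1035]
orientation: [[-0.992, 0.124, 0.001], [0.124, 0.992, -0.0], [-0.001, -0.0, -1.0]]
force: [0.0, -0.7, -0.4]
opening: 0.0158
```

Run:
```python
from h import *
plan([.4678,-.1361,.078],Rdown(np.radians(-7.2)),8,vmax=.01)
```

```text
from [ 0.4683 -0.1357  0.1035] n 3 total [-0.0005 -0.0004 -0.0255] [-0.01  0.04  0.05]
[np.float64(0.0004), np.float64(-0.0004), np.float64(0.0212), np.float64(-0.0), np.float64(0.0002), np.float64(0.0002), 8]
[np.float64(0.0004), np.float64(-0.0004), np.float64(0.0212), np.float64(-0.0), np.float64(0.0002), np.float64(0.0002), 8]
[np.float64(0.0004), np.float64(-0.0004), np.float64(0.0212), np.float64(-0.0), np.float64(0.0002), np.float64(0.0002), 8]
```

Call:
jog_arm --pt "0.001 -0.001 0.014 0 0 0 8" --pt "0 0 0.014 0 0 0 8" --pt "0 0 0.012 0 0 0 8" --pt "0 0 0 0 0 0 8" --pt "0 0 0 0 0 0 8"

```text
time: 8.55
tcp_pos: [0.4679, -0.1363, 0.0864]
orientation: [[-0.992, 0.125, 0.001], [0.125, 0.992, -0.0], [-0.001, -0.0, -1.0]]
force: [-0.7, -0.7, -0.7]
opening: 0.0156
```

Run:
```python
from h import *
plan([.4678,-.1361,.078],Rdown(np.radians(-7.2)),8,vmax=.01)
```

```text
from [ 0.4679 -0.1363  0.0864] n 1 total [-0.0001  0.0002 -0.0084] [-0.01  0.07  0.04]
[np.float64(0.0002), np.float64(0.0004), np.float64(0.0209), np.float64(-0.0001), np.float64(0.0008), np.float64(0.0004), 8]
```

Call:
jog_arm --pt "0 0 0.01 0 0 0 8" --pt "0 0 0.009 0 0 0 8" --pt "0 0 0 0 0 0 8" --pt "0 0 0 0 0 0 8"

```text
time: 8.95
tcp_pos: [0.468, -0.1363, 0.0782]
orientation: [[-0.992, 0.125, 0.001], [0.125, 0.992, -0.0], [-0.001, -0.0, -1.0]]
force: [-0.2, 0.0, -0.8]
opening: 0.0157
```

Run:
```python
from h import *
plan([.4678,-.1361,.078],Rdown(np.radians(-7.2)),8,vmax=.01)
print(telemetry.get_obs()['force'])
im,i=grab('wrist','w6.png'); np.save('w6.npy',np.r_[[i['fx'],i['cx'],i['cy']],i['position'],np.ravel(i['rotation'])])
b=cv2.imread('pics/w6.png')
cv2.imwrite('pics/w6b.png',cv2.resize(b[130:300,160:350],None,fx=3.5,fy=3.5,interpolation=cv2.INTER_CUBIC))
```

```text
from [ 0.468  -0.1363  0.0782] n 1 total [-0.0002  0.0002 -0.0002] [-0.02  0.08  0.03]
[np.float64(0.0005), np.float64(0.0004), np.float64(0.0004), np.float64(-0.0002), np.float64(0.0009), np.float64(0.0004), 8]
[-0.20494156  0.01081757 -0.77409626]
```

View pics/w6b.png

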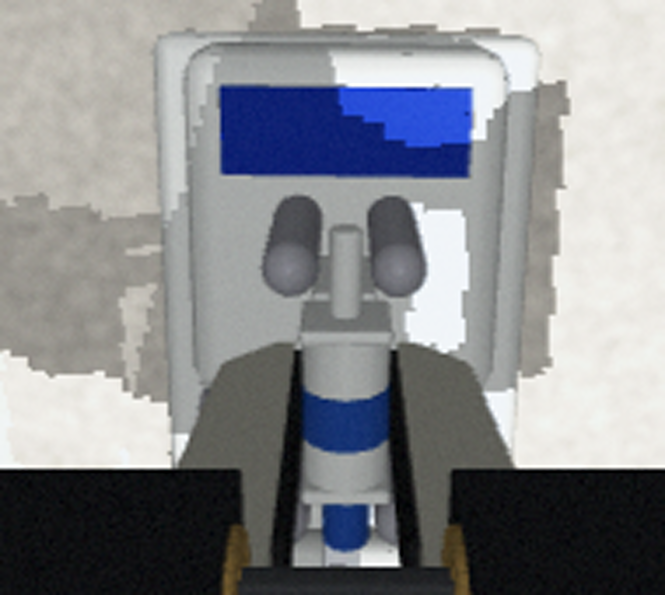

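Nozzle (346,230–318) sits midway between the pins (292 and 400), and the plunger is visible behind. Now release and lift.

Call:
jog_arm --pt "0 0 0.001 0 0 0 18" --pt "0 0 0 0 0 0 24" --pt "0 0 0 0 0 0 32" --pt "0 0 0 0 0 0 36" --pt "0 0 0 0 0 0 36" --pt "0 0 0 0 0 0 36"

```text
time: 9.6
tcp_pos: [0.4682, -0.1364, 0.0782]
orientation: [[-0.992, 0.125, 0.002], [0.125, 0.992, -0.001], [-0.002, -0.0, -1.0]]
force: [-0.4, -0.9, -0.3]
opening: 0.0358
```

Call:
jog_arm --pt "0 0 -0.03 0 0 0 36" --pt "0 0 -0.07 0 0 0 36" --pt "0 0 -0.11 0 0 0 36" --pt "0 0 -0.11 0 0 0 36" --pt "0 0 0 0 0 0 36" --pt "0 0 0 0 0 0 36"

```text
time: 10.2
tcp_pos: [0.4674, -0.1361, 0.2144]
orientation: [[-0.992, 0.125, 0.002], [0.125, 0.992, -0.001], [-0.003, -0.001, -1.0]]
force: [-0.7, 0.4, -0.2]
opening: 0.0359
```

Run:
```python
from h import *
np.set_printoptions(precision=4,suppress=True)
o=telemetry.get_obs(); print(o['joint_positions'],o['time'],o['opening'],o['tcp_pos'])
im,i=grab('wrist','w7.png'); np.save('w7.npy',np.r_[[i['fx'],i['cx'],i['cy']],i['position'],np.ravel(i['rotation'])])
b=cv2.imread('pics/w7.png'); hsv=cv2.cvtColor(b,cv2.COLOR_BGR2HSV)
m=cv2.inRange(hsv,(110,130,50),(125,255,255)); n,l,s,c=cv2.connectedComponentsWithStats(m)
for k in range(1,n):
    if s[k,4]>20: print(s[k],c[k],onz(i,*c[k],.06),onz(i,*c[k],.131))
cv2.imwrite('pics/w7b.png',cv2.resize(b[100:300,150:370],None,fx=3,fy=3,interpolation=cv2.INTER_CUBIC))
h=np.radians(-7.2); e=np.array([np.cos(h),np.sin(h)]); y=np.array([-e[1],e[0]]); c=np.array([.467,-.136])
print('bar',c+.127*e,'target',c+.127*e+.02*y)
for s in(90,-90): print(s); plan([*(c+.127*e+.02*y),.21],Rdown(h+np.radians(s)),36,vmax=.04)
```

```text
[-0.3791  0.2668  1.8407  0.0001  1.0315 -1.8249] 10.2 0.035863772437967525 [ 0.4674 -0.1361  0.2144]
[237 137  43  16 639] [258.0094 144.9108] [ 0.4211 -0.1307  0.06  ] [ 0.4127 -0.1295  0.131 ]
[252 186  14  10 112] [258.2679 190.6339] [ 0.4712 -0.1368  0.06  ] [ 0.4509 -0.1341  0.131 ]
[255 205   8   9  64] [258.1875 208.7812] [ 0.4924 -0.1395  0.06  ] [ 0.4671 -0.1362  0.131 ]
[ 221  322   71   16 1125] [256.0924 329.5129] [ 0.6589 -0.1632  0.06  ] [ 0.594  -0.1543  0.131 ]
bar [ 0.593  -0.1519] target [ 0.5955 -0.1321]
90
from [ 0.4677 -0.1362  0.2144] n 13 total [ 0.1278  0.0041 -0.0044] [ -0.16   0.1  -89.96]
[np.float64(-0.0243), np.float64(0.0039), np.float64(0.0009), np.float64(-0.0001), np.float64(0.0001), np.float64(-0.0769), 36]
[np.float64(-0.0246), np.float64(0.0009), np.float64(0.0009), np.float64(-0.0001), np.float64(0.0001), np.float64(-0.0769), 36]
[np.float64(-0.0245), np.float64(-0.0021), np.float64(0.0009), np.float64(-0.0001), np.float64(0.0001), np.float64(-0.0769), 36]
[np.float64(-0.0241), np.float64(-0.005), np.float64(0.0009), np.float64(-0.0001), np.float
[... 2208 characters left out ...]
oat64(0.0009), np.float64(0.0001), np.float64(0.0001), np.float64(0.077), 36]
[np.float64(-0.0106), np.float64(0.0222), np.float64(0.0009), np.float64(0.0001), np.float64(0.0001), np.float64(0.077), 36]
[np.float64(-0.0079), np.float64(0.0233), np.float64(0.0009), np.float64(0.0001), np.float64(0.0001), np.float64(0.077), 36]
[np.float64(-0.005), np.float64(0.0241), np.float64(0.0009), np.float64(0.0001), np.float64(0.0001), np.float64(0.077), 36]
[np.float64(-0.0021), np.float64(0.0245), np.float64(0.0009), np.float64(0.0001), np.float64(0.0001), np.float64(0.077), 36]
[np.float64(0.0009), np.float64(0.0246), np.float64(0.0008), np.float64(0.0001), np.float64(0.0001), np.float64(0.077), 36]
```

View pics/w7b.png

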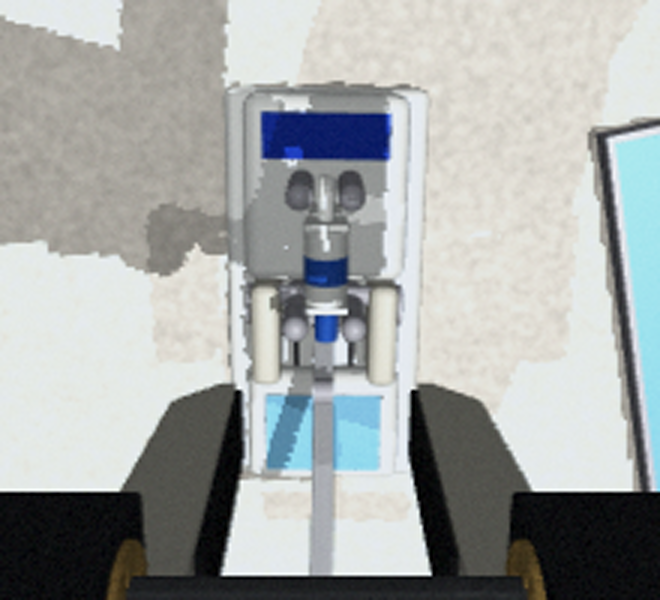

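The capsule is seated: nozzle between the front pins, barrel on the pedestal, and plunger (325,328) between the rear pins (294 and 354). The bar measures (0.594,-0.154), which agrees with geometry. Joint 6 needs the +90° turn, so I'll grip the bar from above, 20 mm off-centre to clear the lever arm.

Call:
jog_arm --pt "-0.024 0.004 0 0 0 0.077 36" --pt "-0.024 0.007 0 0 0 0.077 36" --pt "-0.023 0.01 0 0 0 0.077 36" --pt "-0.021 0.012 0 0 0 0.077 36" --pt "-0.02 0.015 0 0 0 0.077 36" --pt "-0.018 0.017 0 0 0 0.077 36" --pt "-0.016 0.019 0 0 0 0.077 36" --pt "-0.013 0.021 0 0 0 0.077 36"

```text
time: 11.05
tcp_pos: [0.5448, -0.133, 0.2044]
orientation: [[-0.427, 0.904, -0.014], [0.904, 0.427, 0.005], [0.01, -0.01, -1.0]]
force: [-0.3, 1.5, -0.9]
opening: 0.0361
```

Call:
jog_arm --pt "-0.01 0.022 0 0 0 0.077 36" --pt "-0.008 0.023 0 0 0 0.077 36" --pt "-0.005 0.024 0 0 0 0.077 36" --pt "-0.002 0.024 0 0 0 0.077 36" --pt "0 0.024 0 0 0 0.07 36" --pt "0 0 0 0 0 0 36" --pt "0 0 0 0 0 0 36"

```text
time: 11.75
tcp_pos: [0.5918, -0.1328, 0.1926]
orientation: [[0.176, 0.984, -0.03], [0.984, -0.176, 0.01], [0.004, -0.032, -0.999]]
force: [-0.7, 0.1, 0.3]
opening: 0.0364
```

Run:
```python
from h import *
print(telemetry.get_obs()['joint_positions'])
plan([.596,-.133,.165],Rdown(np.radians(-97.2)),44,vmax=.03)
```

```text
[-2.97744575e-01  5.16926511e-01  1.52312565e+00  6.84821473e-04
  1.13344549e+00 -1.20874139e-01]
from [ 0.5918 -0.1328  0.1926] n 1 total [ 0.0042 -0.0002 -0.0276] [-1.8  -0.3  -2.95]
[np.float64(0.0011), np.float64(0.0125), np.float64(0.0687), np.float64(-0.02), np.float64(-0.0034), np.float64(-0.0328), 44]
```

Call:
jog_arm --pt "0.001 0.012 0.03 -0.02 -0.003 -0.033 44" --pt "0 0 0.03 0 0 0 44" --pt "0 0 0 0 0 0 44" --pt "0 0 0 0 0 0 44"

```text
time: 12.15
tcp_pos: [0.5942, -0.1329, 0.1661]
orientation: [[0.118, 0.993, -0.004], [0.993, -0.118, 0.002], [0.001, -0.004, -1.0]]
force: [0.9, -0.8, -0.4]
opening: 0.0439
```

Run:
```python
from h import *
plan([.596,-.133,.134],Rdown(np.radians(-97.2)),44,vmax=.03)
```

```text
from [ 0.5942 -0.1329  0.1661] n 2 total [ 0.0018 -0.0001 -0.0321] [-0.22 -0.07  0.43]
[np.float64(0.0001), np.float64(0.0023), np.float64(0.0401), np.float64(-0.0012), np.float64(-0.0004), np.float64(0.0024), 44]
[np.float64(0.0001), np.float64(0.0023), np.float64(0.0401), np.float64(-0.0012), np.float64(-0.0004), np.float64(0.0024), 44]
```

Call:
jog_arm --pt "0 0.002 0.03 -0.001 0 0.002 44" --pt "0 0.002 0.03 -0.001 0 0.002 44" --pt "0 0 0.018 0 0 0 44" --pt "0 0 0 0 0 0 44" --pt "0 0 0 0 0 0 44"

```text
time: 12.65
tcp_pos: [0.5957, -0.1332, 0.1323]
orientation: [[0.125, 0.992, -0.001], [0.992, -0.125, 0.001], [0.001, -0.001, -1.0]]
force: [-0.9, 0.1, 0.6]
opening: 0.0442
```

Call:
jog_arm --pt "0 0 0 0 0 0 8" --pt "0 0 0 0 0 0 8" --pt "0 0 0 0 0 0 8" --pt "0 0 0 0 0 0 8" --pt "0 0 0 0 0 0 8" --newtons 30

```text
time: 13.15
tcp_pos: [0.596, -0.1333, 0.1333]
orientation: [[0.125, 0.992, 0.0], [0.992, -0.125, 0.001], [0.001, -0.0, -1.0]]
force: [-1.4, 0.5, -1.7]
opening: 0.015
```

Run:
```python
from h import *
np.set_printoptions(precision=4,suppress=True)
h=np.radians(-7.2); e=np.array([np.cos(h),np.sin(h),0])
o=telemetry.get_obs(); t=o['tcp_pos']; R=o['orientation']; print(t,o['opening'],o['force'])
hin=np.array([.467,-.136,.016])+.03*e
x=(t-hin)@e; z=t[2]-.003-hin[2]; a0=np.arctan2(x,z); print('r',np.hypot(x,z),'lean',a0,'expect .70')
# arc rows in tool y (along heading) and z
N=10
for k in range(N):
    a,b=.70*(1-k/N),.70*(1-(k+1)/N)
    d=.150*((np.sin(b)-np.sin(a))*e+np.array([0,0,np.cos(b)-np.cos(a)]))
    print((R.T@d/.4).round(4))
```

```text
[ 0.596  -0.1333  0.1333] 0.015032020316954966 [-1.4329  0.507  -1.7076]
r 0.15034042307738485 lean 0.7072335967336582 expect .70
[ 0.     -0.0207 -0.0162]
[ 0.     -0.0217 -0.0147]
[ 0.     -0.0227 -0.0132]
[ 0.     -0.0236 -0.0115]
[ 0.     -0.0243 -0.0099]
[ 0.     -0.025  -0.0081]
[ 0.     -0.0255 -0.0064]
[ 0.     -0.0258 -0.0046]
[ 0.     -0.0261 -0.0028]
[ 0.     -0.0262 -0.0009]
```

Gripped: measured radius is 150.3 mm and lean 0.707, against 150 mm and 0.70 expected. Now pull along the arc.

Call:
jog_arm --pt "0 -0.021 -0.016 0 0 0 8" --pt "0 -0.022 -0.015 0 0 0 8" --pt "0 -0.023 -0.013 0 0 0 8" --pt "0 -0.024 -0.0115 0 0 0 8" --pt "0 0 0 0 0 0 8"

```text
time: 13.65
tcp_pos: [0.5638, -0.1289, 0.1562]
orientation: [[0.126, 0.992, 0.014], [0.992, -0.126, -0.001], [0.001, 0.014, -1.0]]
force: [4.1, -1.3, -10.0]
opening: 0.0154
```

```bash
cat > arc.py <<'E'
from h import *
np.set_printoptions(precision=4,suppress=True)
h=np.radians(-7.2); e=np.array([np.cos(h),np.sin(h),0])
o=telemetry.get_obs(); t=o['tcp_pos']; R=o['orientation']; print(t,o['opening'],o['force'],Rn.from_matrix(R.T@Rdown(h-np.pi/2)).as_rotvec()/(np.pi/2))
hin=np.array([.467,-.136,.016])+.03*e
x=(t-hin)@e; z=t[2]-.003-hin[2]; a0=np.arctan2(x,z); print('r',np.hypot(x,z),'lean',a0,'F fwd',o['force']@e)
N=max(1,int(np.ceil(a0/.07)))
for k in range(N):
    a,b=a0*(1-k/N),a0*(1-(k+1)/N)
    d=.150*((np.sin(b)-np.sin(a))*e+np.array([0,0,np.cos(b)-np.cos(a)]))
    if k==0: d[2]+=.150*np.cos(a0)-z
    print((R.T@d/.4).round(4))
E
python3 arc.py
```

```text
[ 0.5638 -0.1289  0.1562] 0.015404455376082331 [  4.1061  -1.3427 -10.0495] [ 0.009  -0.0008 -0.0005]
r 0.15183784856341953 lean 0.4431892378767524 F fwd 4.242056159465576
[-0.     -0.0217 -0.0057]
[-0.     -0.0222 -0.0084]
[-0.     -0.0227 -0.007 ]
[-0.     -0.0231 -0.0055]
[-0.     -0.0234 -0.0041]
[-0.     -0.0236 -0.0026]
[-0.     -0.0237 -0.0011]
```

Call:
jog_arm --pt "0 -0.022 -0.006 0.009 0 0 8" --pt "0 -0.022 -0.008 0 0 0 8" --pt "0 -0.023 -0.007 0 0 0 8" --pt "0 -0.023 -0.0055 0 0 0 8"

```text
time: 14.05
tcp_pos: [0.5345, -0.1249, 0.1679]
orientation: [[0.127, 0.992, 0.017], [0.992, -0.127, -0.001], [0.001, 0.017, -1.0]]
force: [11.1, -0.1, -7.3]
opening: 0.015
```

```bash
python3 arc.py
```

```text
[ 0.5345 -0.1249  0.1679] 0.01503495645677389 [11.0928 -0.1148 -7.2837] [ 0.011  -0.0007 -0.0011]
r 0.15310685068541258 lean 0.23460623313459122 F fwd 11.019674649221407
[-0.     -0.0216  0.0027]
[-0.     -0.0217 -0.0036]
[-0.     -0.0219 -0.0023]
[-0.    -0.022 -0.001]
```

Call:
jog_arm --pt "0 -0.022 0.002 0.01 0 0 8" --pt "0 -0.022 -0.002 0 0 0 8" --pt "0 -0.022 -0.001 0 0 0 8"

```text
time: 14.35
tcp_pos: [0.5167, -0.1225, 0.172]
orientation: [[0.128, 0.991, 0.025], [0.992, -0.128, -0.003], [0.0, 0.025, -1.0]]
force: [14.6, -0.4, -9.0]
opening: 0.0151
```

```bash
python3 arc.py
```

```text
[ 0.5167 -0.1225  0.172 ] 0.015116125761735608 [14.5892 -0.3843 -9.0177] [ 0.016  -0.0001 -0.0018]
r 0.15398332637179907 lean 0.1146863526379447 F fwd 14.522320879710952
[-0.0001 -0.0216  0.0075]
[-0.0001 -0.0215 -0.0012]
```

Call:
jog_arm --pt "0 -0.022 0.004 0.01 0 0 8" --pt "0 -0.022 0.003 0 0 0 8" --pt "0 -0.02 0 0 0 0 8"

```text
time: 14.65
tcp_pos: [0.5019, -0.1205, 0.1737]
orientation: [[0.129, 0.991, 0.038], [0.992, -0.129, -0.006], [-0.001, 0.039, -0.999]]
force: [15.7, -0.6, -17.2]
opening: 0.0148
```

```bash
python3 arc.py
```

```text
[ 0.5019 -0.1205  0.1737] 0.01481238442461024 [ 15.7168  -0.5648 -17.2389] [ 0.0246  0.0007 -0.0026]
r 0.15475562949799962 lean 0.0171532145553827 F fwd 15.663624103377813
[-0.     -0.0069  0.0116]
```

Call:
jog_arm --pt "0 -0.02 0.008 0.02 0 0 8" --pt "0 -0.02 0.006 0.01 0 0 8"

```text
time: 14.85
tcp_pos: [0.4987, -0.1202, 0.174]
orientation: [[0.131, 0.991, 0.025], [0.991, -0.131, -0.006], [-0.003, 0.026, -1.0]]
force: [44.4, 1.8, -15.1]
opening: 0.0152
```

```bash
python3 arc.py
```

```text
[ 0.4987 -0.1202  0.174 ] 0.015221705249771069 [ 44.3939   1.7958 -15.1431] [ 0.0166  0.0017 -0.0037]
r 0.15503001974946085 lean -0.003346010739341633 F fwd 43.818785084408894
[0.     0.0009 0.0126]
```

The lever is at the stop: lean is about 0, and force rose to 44 N, of which roughly 14 N is the spring. I'll ease to a moderate holding push.

Call:
jog_arm --pt "0 -0.015 0.004 0.008 0 0 8" --pt "0 -0.014 0.004 0.006 0 0 8" --pt "0 -0.014 0.004 0.004 0 0 8"

```text
time: 15.15
tcp_pos: [0.4992, -0.1201, 0.1739]
orientation: [[0.133, 0.99, 0.041], [0.991, -0.133, -0.01], [-0.004, 0.042, -0.999]]
force: [27.9, 1.5, -7.4]
opening: 0.0153
```

```bash
python3 arc.py
python3 - <<'E'
from h import *
im,i=grab('wrist','w8.png'); b=cv2.imread('pics/w8.png')
im,_=grab('scene','s8.png'); s=cv2.imread('pics/s8.png')
t=cv2.imread('pics/s8.png')[190:290,150:270]
cv2.imwrite('pics/w8b.png',np.hstack([cv2.resize(b,(430,480)),cv2.resize(t,(360,480),interpolation=cv2.INTER_CUBIC)]))
o=telemetry.get_obs(); print(o['time'],o['force'],o['tcp_pos'])
E
```

```text
[ 0.4992 -0.1201  0.1739] 0.015273945834794767 [27.8603  1.5372 -7.4239] [ 0.0269  0.0029 -0.0048]
r 0.15493852868220434 lean -0.0005069157136564045 F fwd 27.447992370598786
[ 0.0001 -0.0003  0.0123]
15.25 [28.47763854  1.31654365 -8.95676609] [ 0.49909347 -0.12013519  0.17397683]
```

View pics/w8b.png

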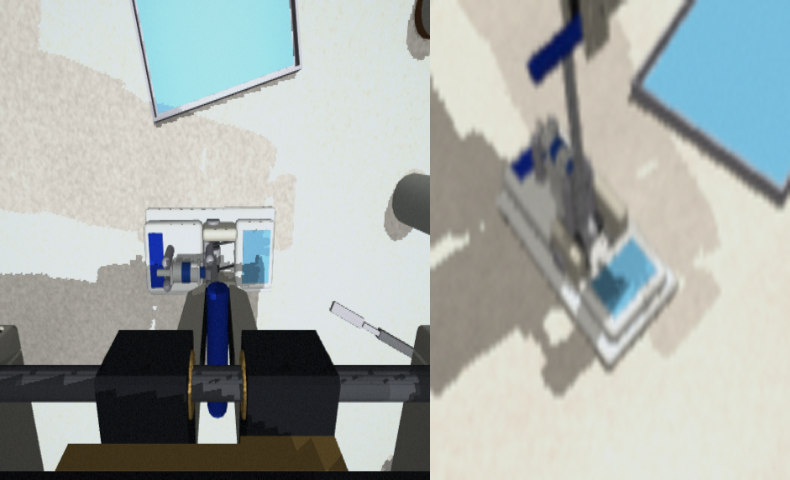

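The lever is upright with its nose against the plunger, and the capsule is still in the cradle, at about (185,272) in the left panel. The arm is steady at 28 N, and between 44 N and 28 N the position changed by only about 0.5 mm, so the lever is on its hard stop. Handing in.

```bash
python3 -c "
from h import *
print(order.hand_in()); o=telemetry.get_obs(); print(o['time'],o['force'],o['tcp_pos'])"
```

```text
the job is handed in; nothing more can be done
None
the job is handed in; nothing more can be done
```

The job is handed in: the blue capsule is in the activator's cradle, and the robot is still holding the lever at its stop. I laid the capsule with its nozzle between the front pins and its plunger between the rear pins. I then let go, gripped the lever's bar from above and pulled it forward.

**Last checks before hand-in (15.25 s of the 61 s limit):**
- **Lever:** it leaned about 0.00 rad, which is upright. The push was steady at about 28 N against roughly 14 N of spring. Easing off from a 44 N peak moved it only about 0.5 mm, so it was on the hard stop.
- **Capsule:** the last picture shows it still in the cradle with the lever's nose at the plunger.
- **Plunger:** I did not measure its travel directly; I take it to be pushed in because the lever is at its stop.

**What disagreed:**
- **Grip on the bar:** the jaws ended about 5 mm higher on the bar than where I gripped it, with the tool tilted about 2.4°. The grip held, with the jaws open 15.3 mm on the 16 mm bar.
- **Capsule in the jaws:** my estimates of where it sat along its length differed by up to about 3.5 mm. The picture after release showed it properly seated.
- **After hand-in:** I could take no further reading.

I did not touch the yellow capsule, bottles, jar, tins or spatula. I did not check their positions again afterwards.

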